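# Stand the fallen reagent bottles up in the lane and lock its end gates

### The arm

A 6-joint arm with a two-finger parallel gripper is mounted at the origin on the work surface; the furniture and walls round the work are solid. World frame = base frame: x ahead of the robot, y to its left, z up, the work surface at z = 0. Lengths are in m, angles in rad, forces in N, time in s.
With the tool pointing down it reaches from about 0.275 to 0.825 m from the base axis. Payload 4.9 kg.
Tool frame: the origin (TCP) lies midway between the tips of the shut fingers; the grasp point (between the pads) lies 19 mm behind it (grip_point_offset is the distance from the TCP to the grasp point, in m); z points along the fingers, y is the line along which they close (so a half turn about z gives the same grasp; the last joint's range is limited). The gripper opens to 85 mm and grips with 20 to 120 N. Pads are 22 mm wide; open, the fingers measure 114 mm over their backs; the gripper's body (76 mm by 85 mm) begins 54 mm behind the grasp point. The pads swing forward as they close: fully open they stand 13 mm farther back than shut.
Start: joints at [1.092, 0.326, -0.193, 1.052, 0, 1.437], TCP at [0.186, 0.518, 0.231] pointing down, gripper open.
Joint ranges: [-2.65, 2.65], [-0.97, 1.79], [-1.3, 1.35], [-1.93, 2.1], [-1.47, 1.37], [-3.14, 3.14]. Speed limits (rad/s): [2.57, 2.57, 3.14, 3.14, 3.14, 3.14].

### API

Orientations are given as a rotation vector (axis times angle).
In Python, from cell import * gives the robot as it stands. Calls block until the motion is done:
- movep(position, orientation): joint-space move of the TCP to a pose.
- move_l(position, velocity=0.15, rot=None, until_force=None): straight line of the TCP; rot=None keeps the orientation; velocity is the mean speed in m/s. With until_force (N) it stops when the force on the tool has changed by that much, and returns True; else False.
- set_joints(angles): joint-space move.
- let_go() and grab(newtons=None): open the fingers fully, or close them until they stop; newtons is the grip in N (None keeps the last).
- sleep(seconds).
- ik(position, orientation): joint angles nearest the present ones, or None.
- get_state(): the state.
- grab_frame(name): name is "scene" or "side" or "wrist"; returns a dict with "img" (420x560x3 uint8, red, green, blue), "fx", "fy", "cx", "cy" (pixels), "cam_to_world" (4x4, takes a point from camera to world coordinates); the wrist camera has in their place "T_tool_cam" (4x4, takes a point from camera to tool coordinates, whose origin is the TCP and whose axes are the flange's). Camera axes: x right, y down, z forward; pixel columns grow to the right and rows downward; lengths in m; the calibration is good to about 2 mm. A picture is of the moment at which its call begins: read the wrist's pose just before it. There is no depth.
A pose or a line that the arm cannot do raises MotionError and nothing moves.
- sign_off(): hands the job in; it is judged then, once.
Trained networks look in the newest picture that a camera, given by its name, has taken for a name from the list of things; names that differ only in an ending like _2 or _b are one class to them, and where a whole thing is asked for, a point or a joint stands for the part that bears it (a point fixed in the world has none). Each returns a list of dicts, best first, with "score" (0 to 1); they miss things now and then, are a little off and sometimes report something else, mostly with a low value. They report only what shows in the picture. A call takes as long as a camera call.
- spot_in(camera, name): "centre" ([column, row] in pixels, amid what is visible of it).
- silhouettes(camera, name): "mask" (420x560 bool, what is visible of it) and "centre" ([column, row] in pixels, amid what is visible of it).
- tip_of(camera, name): "centre" ([column, row] in pixels: a listed point, or the origin of a listed thing).
The state is a dict: "clock": time; "q": joint angles; "joint_velocities": joint speeds; "tau": joint torques, N m; "position": TCP position; "eef_rot": TCP orientation; "contact_force": force on the tool from outside, world axes, zero at the start; "wrist_torque": the same for the moment, N m; "finger_gap": opening from 0.0 (shut) to 1.0 (fully open); "grasp_force": force on a finger pad.
Only numpy, scipy, OpenCV 4.12 (cv2) and the standard library are available. Lean on these libraries where they do the work, as an engineer would, in place of code of your own. Each camera call takes 0.05 s, during which the arm holds its last target. There are 200 camera calls.

### The job

Some reagent bottles have fallen over in the bottle lane: stand every one of them upright on the lane's deck, in the row between the two end gates, next to the ones still standing. Then take the flat screwdriver from its block and, with its blade in the slot, turn the screw at each end of the lane clockwise until its wing lies straight across the lane end (a quarter turn, to the stop); do not push the gates with the hand. Finally put the screwdriver back upright, fully down in its block, and leave the other things on the bench where they are.

Things in the scene. Friction and masses are not known exactly. Their poses are not given: they have to be found in the camera images.
- lane_mid (a point): middle of the upper face of the lane's deck: a fixed grey metal plate, 160 (x) by 500 mm (y, along the lane), its upper face 6 mm above the worktop, with lips standing 4 mm above it along both long edges and, 235 mm from the middle at either end, a gate on an upright post 28 mm across and 50 mm high (50 mm off the centre line); +y is the left end
- gate_left (a joint): angle (rad) of the left (lane +y) end gate: a screw with a wing bar that turns with it (reaches 95 mm from the axis, 14 mm wide, 58 mm above the worktop). 0: open, wing pointing outwards along the lane; grows as the screw is turned clockwise seen from above; 1.57: closed at its stop, wing lying straight across the lane end. Stiff (0.12 N m), stays where left
- gate_right (a joint): angle (rad) of the right (lane -y) end gate: a screw with a wing bar that turns with it (reaches 95 mm from the axis, 14 mm wide, 58 mm above the worktop). 0: open, wing pointing outwards along the lane; grows as the screw is turned clockwise seen from above; 1.57: closed at its stop, wing lying straight across the lane end. Stiff (0.12 N m), stays where left
- slot_left (a point): centre of the top of the left gate's screw head, on the turning axis (68 mm above the worktop). Head 26 mm across; a slot 5 mm wide, 18 mm long and 7 mm deep runs along this point's own x axis (which turns with the screw and points along the wing); z is up
- slot_right (a point): centre of the top of the right gate's screw head, on the turning axis (68 mm above the worktop). Head 26 mm across; a slot 5 mm wide, 18 mm long and 7 mm deep runs along this point's own x axis (which turns with the screw and points along the wing); z is up
- driver: flat screwdriver, 116 mm long, 90 g. Origin: middle of the blade's end; z runs from blade to handle. Blade 12 mm wide (along its x), 2.4 mm thick (along its y); round shank 12 mm across from 12 to 50 mm; black handle from 50 to 113 mm, 30 mm (x) by 22 mm (y), flat sides: grip it across the 22 mm. Stands blade down in its block, handle shoulder on the block's top
- blade_tip (a point): middle of the end of the driver's blade (the driver's origin)
- driver_block: fixed grey block, 56 x 56 mm, 55 mm high, with an upright through hole of 17 mm with a chamfered mouth in its middle; origin at the centre of its underside. With the driver fully down its blade end is 5 mm above the worktop
- fallen_1: round clear reagent bottle with a red screw cap, 56 mm body diameter, 98 mm tall in all, body up to 83 mm, then the cap 37 mm across; about 120 g; hardly rolls. The origin is the centre of its underside, its z axis runs from the base to the cap. At the start it lies on its side on the lane deck, roughly across the lane, cap to the far side from the robot. None when it is absent
- fallen_2: round clear reagent bottle with a red screw cap, 56 mm body diameter, 98 mm tall in all, body up to 83 mm, then the cap 37 mm across; about 120 g; hardly rolls. The origin is the centre of its underside, its z axis runs from the base to the cap. At the start it lies on its side on the lane deck, roughly across the lane, cap to the far side from the robot. None when it is absent
- fallen_3: round clear reagent bottle with a red screw cap, 56 mm body diameter, 98 mm tall in all, body up to 83 mm, then the cap 37 mm across; about 120 g; hardly rolls. The origin is the centre of its underside, its z axis runs from the base to the cap. At the start it lies on its side on the lane deck, roughly across the lane, cap to the far side from the robot. None when it is absent
- standing: round clear reagent bottle of the same kind that still stands upright in the lane, 56 mm across, 98 mm tall; origin at the centre of its underside
- beaker: glass beaker 56 mm across, 71 mm tall, a bystander; origin at the centre of its underside
- tape: roll of tape 60 mm across, 19 mm high, a bystander; origin at the centre of its underside
- dish: closed petri dish 61 mm across, 15 mm high, a bystander; origin at the centre of its underside

How it is judged:
On the way, in this order (a step that is already met when the one before it is completed fails the run):
1. every bottle stands upright on the deck, in the row (angle between each of fallen_1, fallen_2, fallen_3, standing's own z axis and vertical below 0.1 rad and x of fallen_1 in the frame of lane_mid between -0.055 and 0.055 m and y of fallen_1 in the frame of lane_mid between -0.205 and 0.205 m and z of fallen_1 in the frame of lane_mid between -0.006 and 0.006 m and linear speed of each of fallen_1, fallen_2, fallen_3, standing below 0.03 m/s and x of fallen_2 in the frame of lane_mid between -0.055 and 0.055 m and y of fallen_2 in the frame of lane_mid between -0.205 and 0.205 m and z of fallen_2 in the frame of lane_mid between -0.006 and 0.006 m and x of fallen_3 in the frame of lane_mid between -0.055 and 0.055 m and y of fallen_3 in the frame of lane_mid between -0.205 and 0.205 m and z of fallen_3 in the frame of lane_mid between -0.006 and 0.006 m and x of standing in the frame of lane_mid between -0.055 and 0.055 m and y of standing in the frame of lane_mid between -0.205 and 0.205 m and z of standing in the frame of lane_mid between -0.006 and 0.006 m), for 0.3 s.
2. one gate is turned home with the blade in its screw's slot (((value of joint gate_left above 1.45 rad and horizontal distance between blade_tip and slot_left below 0.006 m and z of blade_tip in the frame of slot_left below -0.003 m and angle between driver's own z axis and vertical below 0.2 rad) or (value of joint gate_right above 1.45 rad and horizontal distance between blade_tip and slot_right below 0.006 m and z of blade_tip in the frame of slot_right below -0.003 m and angle between driver's own z axis and vertical below 0.2 rad))), for 0.2 s.
3. both gates are turned home, the blade in the slot of the second (value of joint each of gate_left, gate_right above 1.45 rad and ((horizontal distance between blade_tip and slot_left below 0.006 m and z of blade_tip in the frame of slot_left below -0.003 m and angle between driver's own z axis and vertical below 0.2 rad) or (horizontal distance between blade_tip and slot_right below 0.006 m and z of blade_tip in the frame of slot_right below -0.003 m and angle between driver's own z axis and vertical below 0.2 rad))), for 0.2 s.
At the end, for the whole second after the job is handed in: every bottle present stands upright (within 6 degrees) and at rest on the deck, within 55 mm of the lane's centre line and 205 mm of its middle; both gates are turned to at least 1.45 rad; the driver stands in its block, fully down (within 5 mm) and upright (all of step 1 and value of joint each of gate_left, gate_right above 1.45 rad and horizontal distance between driver and driver_block below 0.006 m and angle between driver's own z axis and vertical below 0.12 rad and z of driver in the frame of driver_block below 0.01 m and linear speed of driver below 0.03 m/s); the robot touches nothing.
It fails at once if a gate is pushed round by the hand or arm instead of the driver ((contact force between the fingers and gate_left above 1 N and (velocity of joint gate_left above 0.15 rad/s or velocity of joint gate_left below -0.15 rad/s)) or (contact force between the fingers and gate_right above 1 N and (velocity of joint gate_right above 0.15 rad/s or velocity of joint gate_right below -0.15 rad/s)) or (contact force between the arm and gate_left above 1 N and (velocity of joint gate_left above 0.15 rad/s or velocity of joint gate_left below -0.15 rad/s)) or (contact force between the arm and gate_right above 1 N and (velocity of joint gate_right above 0.15 rad/s or velocity of joint gate_right below -0.15 rad/s))).
It fails at once if a bystander is shoved aside by more than 4 cm (distance of any of beaker, tape, dish from where it was at the start of the episode above 0.04 m).
Of fallen_1, fallen_2, fallen_3 only 2 to 3 are there at a start; the rules pass over those that are not, and their reading is None.
At some moment in a run one of fallen_1, fallen_2, fallen_3 may be knocked a few centimetres aside while the robot is not near it.
It also fails if it takes over 184 s, if anything falls off the work surface, if the arm or the gripper's body presses on something with over 40 N, if the wrist force passes 120 N, or if a joint passes its speed limit or range.

## Working session

There is one attempt and no reset: what is moved stays moved. The work goes in short steps, each a Python script; the robot and the scene stay as the last script left them, time stands still between calls to the robot, and variables do not carry over. Pictures are saved under pics/ and viewed, at most 14 in all, crops included, and the job is handed in when it is done.

```bash
ls; mkdir -p pics; python3 - <<'E'
from cell import *
import cv2
s=get_state();print(s['clock'],s['position'],s['eef_rot'],s['finger_gap'])
for c in ("scene","side"):
    f=grab_frame(c);cv2.imwrite(f"pics/{c}0.png",f["img"][:,:,::-1]);print(c,f["fx"],f["cx"],f["cy"],f["cam_to_world"])
    for n in ("fallen_1","standing","driver","driver_block","slot_left","slot_right","lane_mid","beaker","tape","dish","blade_tip"):
        print(n,[(round(d["score"],2),[round(float(v)) for v in d["centre"]]) for d in tip_of(c,n)])
E
```

```text
cell.py
pics
0.0 [0.18565247 0.5171221  0.23049494] [-5.38956155e-01 -3.09451560e+00  2.58571634e-03] 1.0002204897957472
scene 479.940462764094 288.6739329837261 208.32501565016491 [[ 0.49434289 -0.55714391  0.66724491 -0.10637095]
 [-0.86923207 -0.30994836  0.38518518 -0.44239853]
 [-0.00779211 -0.77040423 -0.63750813  0.70547299]
 [ 0.          0.          0.          1.        ]]
fallen_1 [(0.81, [243, 231]), (0.57, [334, 226])]
standing [(0.71, [194, 249])]
driver []
driver_block [(0.58, [300, 278])]
slot_left [(0.56, [236, 284]), (0.54, [148, 229])]
slot_right [(0.58, [368, 184])]
lane_mid [(0.91, [266, 227])]
beaker [(0.57, [365, 279]), (0.15, [268, 225])]
tape [(0.63, [261, 188])]
dish [(0.79, [237, 285])]
blade_tip []
side 450.39749593118955 278.35403563534896 211.15584477078633 [[ 0.33178466 -0.66961051  0.66448529 -0.08445692]
 [-0.94330106 -0.24303644  0.22608937 -0.26517091]
 [ 0.01010232 -0.70182266 -0.71228006  0.7855946 ]
 [ 0.          0.          0.          1.        ]]
fallen_1 [(0.87, [241, 247]), (0.69, [324, 234])]
standing [(0.79, [195, 266])]
driver [(0.89, [305, 284])]
driver_block [(0.68, [300, 289])]
slot_left [(0.65, [246, 301]), (0.57, [150, 257]), (0.41, [362, 275])]
slot_right []
lane_mid [(0.93, [262, 236])]
beaker [(0.77, [361, 277]), (0.58, [346, 184])]
tape [(0.87, [248, 196]), (0.68, [246, 303])]
dish [(0.61, [246, 300])]
blade_tip []
```

```bash
python3 - <<'E'
import cv2,numpy as np
a=cv2.imread("pics/scene0.png");b=cv2.imread("pics/side0.png")
c=np.vstack([cv2.resize(x[140:330,90:430],(765,428))[:,:] for x in(a,b)])
cv2.imwrite("pics/both0.png",cv2.resize(c,(536,600)))
cv2.imwrite("pics/s0.png",cv2.resize(a[150:320,110:410],(800,453)))
E
```

```text
(no output)
```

View pics/s0.png

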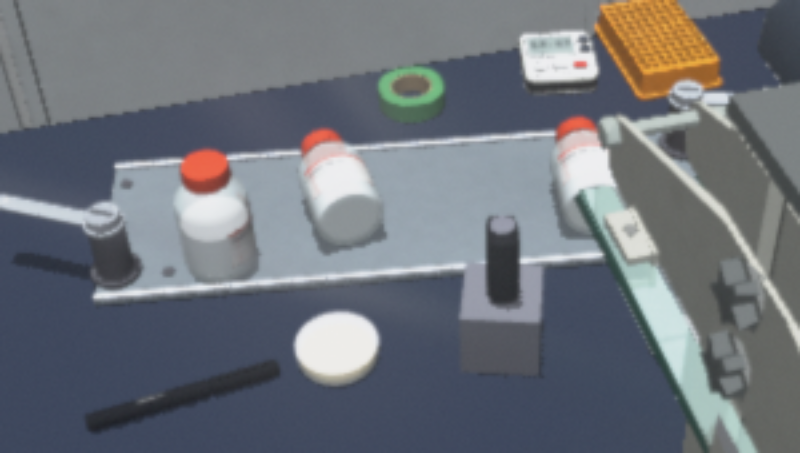

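View pics/side0.png

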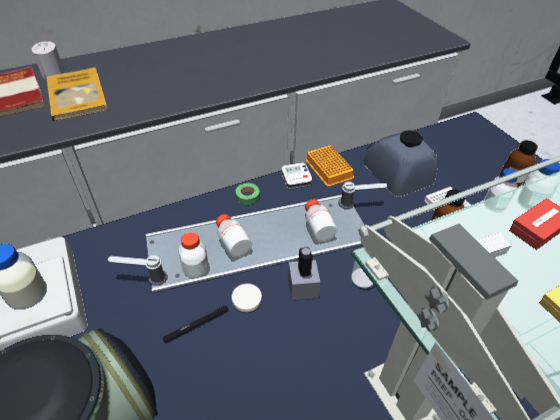

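The scene view shows the standing bottle at about (187,230), fallen bottles at (237,221) and (328,215), the driver block at (300,268), and the right part partly hidden by a cabinet. The side view shows the same: bottles at (194,255), (233,235) and (320,220), and screw heads at about (154,262) and (348,187). Only two bottles have fallen. Next I'll triangulate.

```bash
cat > h.py <<'E'
from cell import *
import cv2, numpy as np
from scipy.spatial.transform import Rotation as R
def cam(c):
    s=get_state(); f=grab_frame(c)
    if "cam_to_world" in f: T=np.array(f["cam_to_world"])
    else:
        B=np.eye(4);B[:3,:3]=R.from_rotvec(s["eef_rot"]).as_matrix();B[:3,3]=s["position"];T=B@np.array(f["T_tool_cam"])
    f["T"]=T; return f
def ray(f,p):
    d=f["T"][:3,:3]@np.array([(p[0]-f["cx"])/f["fx"],(p[1]-f["cy"])/f["fy"],1]);return f["T"][:3,3],d/np.linalg.norm(d)
def onz(f,p,z):
    o,d=ray(f,p);return o+d*(z-o[2])/d[2]
def tri(obs):
    A=np.zeros((3,3));b=np.zeros(3);P=[ray(f,p) for f,p in obs]
    for o,d in P: M=np.eye(3)-np.outer(d,d);A+=M;b+=M@o
    x=np.linalg.solve(A,b);return x,max(np.linalg.norm(np.cross(x-o,d)) for o,d in P)
def proj(f,X):
    q=np.linalg.inv(f["T"])@np.append(X,1);return np.array([f["fx"]*q[0]/q[2]+f["cx"],f["fy"]*q[1]/q[2]+f["cy"]])
def save(f,n): cv2.imwrite(f"pics/{n}.png",f["img"][:,:,::-1])
def down(yaw): # tool z down, tool y (closing line) at angle yaw from world x
    y=np.array([np.cos(yaw),np.sin(yaw),0]);z=np.array([0,0,-1.]);return R.from_matrix(np.c_[np.cross(y,z),y,z]).as_rotvec()
np.set_printoptions(precision=4,suppress=True)
E
python3 - <<'E'
from h import *
a=cam("scene");b=cam("side")
for n,p,q in [("lane_mid",(266,227),(262,236)),("block top-ish tip",(300,278),(300,289)),("f1 base",(243,231),(241,247)),("f2 base",(334,226),(324,234)),("standing base",(194,249),(195,266)),("slotL",(148,229),(154,258)),("slotR",(368,184),(348,185)),("dish",(237,285),(246,301)),("tape",(261,188),(248,196)),("beaker",(365,279),(361,277))]:
    print(n,*tri([(a,p),(b,q)]),onz(b,q,0.006))
for nm,p in [("capf1",(223,222)),("capf2",(313,205)),("capf1s",(0,0))]: print(nm,onz(b,p,.034))
# cabinet corners, both views
for p in [(367,230),(385,213)]: print(onz(b,p,0.3),onz(b,p,.1))
f=cam("wrist");print(np.array(f["T_tool_cam"]),f["fx"])
E
```

```text
lane_mid [ 0.5486 -0.0091  0.0078] 0.00332248510458557 [ 0.5542 -0.009   0.006 ]
block top-ish tip [ 0.4665 -0.1324 -0.0195] 0.004691288532017543 [ 0.444  -0.1353  0.006 ]
f1 base [0.4957 0.0176 0.0222] 0.000591365880011942 [0.5073 0.0237 0.006 ]
f2 base [ 0.5909 -0.1468  0.0309] 0.0033936962258588996 [ 0.6088 -0.1418  0.006 ]
standing base [ 0.4434  0.1127 -0.0283] 0.002600449148178443 [0.424  0.0966 0.006 ]
slotL [0.3703 0.154  0.0696] 0.0021806933263372606 [0.4134 0.1911 0.006 ]
slotR [ 0.7429 -0.1615  0.0506] 0.00041954773944357146 [ 0.7937 -0.1554  0.006 ]
dish [ 0.3925 -0.0344 -0.0166] 8.194021352752343e-05 [ 0.379  -0.0409  0.006 ]
tape [0.647  0.0648 0.0223] 0.003432060241517089 [0.6672 0.0717 0.006 ]
beaker [ 0.539  -0.2474 -0.0241] 0.0012158106941547561 [ 0.5172 -0.2484  0.006 ]
capf1 [0.5407 0.0807 0.034 ]
capf2 [ 0.6642 -0.0972  0.034 ]
capf1s [1.4079 1.5159 0.034 ]
[ 0.3763 -0.2453  0.3   ] [ 0.566  -0.2371  0.1   ]
[ 0.4199 -0.264   0.3   ] [ 0.6276 -0.2635  0.1   ]
[[ 0.0006 -0.9483 -0.3174  0.0822]
 [ 1.      0.0008 -0.0004 -0.001 ]
 [ 0.0006 -0.3174  0.9483 -0.1421]
 [ 0.      0.      0.      1.    ]] 298.8068217322812
```

```bash
python3 - <<'E'
import cv2
a=cv2.imread("pics/scene0.png");cv2.imwrite("pics/sc.png",a)
E
```

```text
(no output)
```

View pics/sc.png

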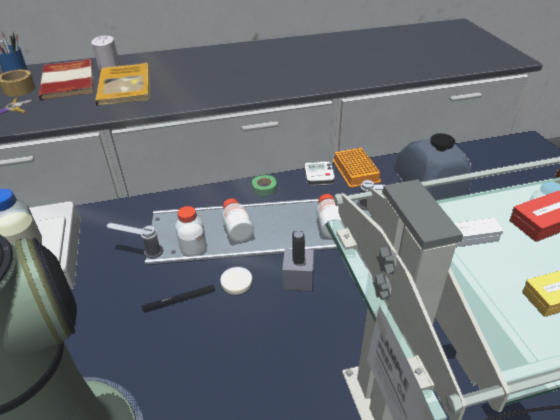

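The scene view agrees with that: only two bottles are down, and the glass shelf covers the area right of about y=-0.25. Next, the wrist camera from two places.

```bash
python3 - <<'E'
from h import *
import pickle
print(get_state()["clock"])
obs={}
k=0
for pos in [(.50,.03,.28),(.60,-.05,.28)]:
    best=None
    for yaw in np.deg2rad([128,-52]):
        q=ik(pos,down(yaw))
        if q is not None and (best is None or np.abs(q-np.array(get_state()["q"])).max()<best[0]): best=(np.abs(q-np.array(get_state()["q"])).max(),yaw,q)
    print(best); 
    set_joints(best[2]);sleep(.3);f=cam("wrist");save(f,f"w{k}");rec={"f":f}
    for n in ("fallen_1","standing","driver","driver_block","slot_left","lane_mid","beaker","tape","dish"):
        r=[(round(d["score"],2),np.array(d["centre"])) for d in tip_of("wrist",n)];rec[n]=r
        print(n,[(s,c.round(0),onz(f,c,{"slot_left":.068,"fallen_1":.034}.get(n,.006))[:2]) for s,c in r])
    obs[k]=rec;k+=1
pickle.dump(obs,open("obs.pkl","wb"));print(get_state()["clock"])
E
```

```text
1.35
(np.float64(1.179363533121986), np.float64(-0.9075712110370514), array([-0.0875,  0.2056, -0.2291,  1.1361,  0.    ,  2.3908]))
fallen_1 [(0.94, array([423., 201.]), array([ 0.5901, -0.1516])), (0.87, array([283., 188.]), array([0.4868, 0.0097]))]
standing [(0.98, array([209., 183.]), array([0.423, 0.093]))]
driver [(0.62, array([344., 258.]), array([ 0.452 , -0.1394]))]
driver_block [(0.74, array([342., 254.]), array([ 0.4567, -0.1327]))]
slot_left [(0.56, array([133., 200.]), array([0.3673, 0.1525]))]
lane_mid [(0.55, array([319., 158.]), array([ 0.5468, -0.0081]))]
beaker [(0.87, array([428., 266.]), array([ 0.5235, -0.2524])), (0.5, array([333.,  38.]), array([0.6693, 0.0753])), (0.16, array([266., 251.]), array([ 0.3872, -0.0367]))]
tape [(0.81, array([333.,  39.]), array([0.669 , 0.0741]))]
dish [(0.89, array([269., 251.]), array([ 0.3907, -0.0409])), (0.56, array([423., 203.]), array([ 0.5901, -0.171 ]))]
(np.float64(0.27016047589128667), np.float64(-0.9075712110370514), array([-0.2057,  0.4002,  0.0411,  1.2117,  0.    ,  2.2727]))
fallen_1 [(0.86, array([330., 221.]), array([ 0.5905, -0.1504])), (0.63, array([196., 213.]), array([0.4852, 0.0033]))]
standing [(0.57, array([121., 200.]), array([0.4216, 0.099 ]))]
driver [(0.79, array([267., 274.]), array([ 0.4557, -0.1432]))]
driver_block [(0.22, array([423., 154.]), array([ 0.7392, -0.1976]))]
slot_left []
lane_mid [(0.86, array([229., 176.]), array([ 0.5478, -0.0042]))]
beaker [(0.82, array([345., 281.]), array([ 0.5232, -0.2488]))]
tape []
dish [(0.77, array([188., 268.]), array([ 0.3871, -0.0392]))]
5.6167
```

View pics/w0.png

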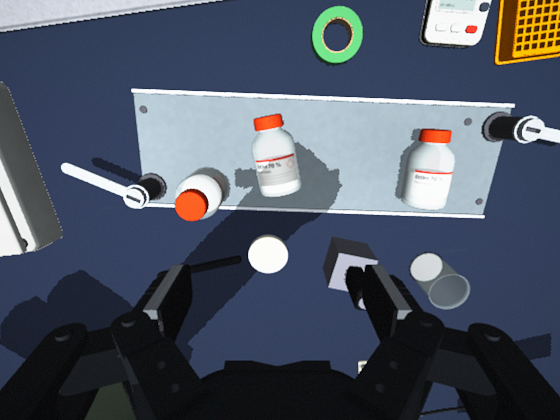

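View pics/w1.png

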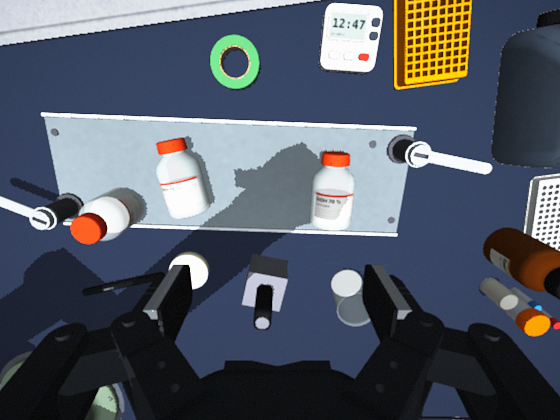

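Both wrist views are clear. In w0, fallen A has its cap at (267,121) and base at (284,193), fallen B has its cap at (436,134) and base at (426,205), and the slots are at (136,197) and (529,129). In w1, the caps are at (171,145) and (336,158), the slots at (43,216) and (418,153), and the driver top at (263,323).

```bash
cat >> h.py <<'E'
E
python3 - <<'E'
from h import *
import pickle
o=pickle.load(open("obs.pkl","rb"));a,b=o[0]["f"],o[1]["f"]
for n,p,q in [("slotL",(136,197),(43,216)),("slotR",(529,129),(418,153)),("A mid",(278,161),(183,183)),("B mid",(430,170),(333,190)),
 ("A cap",(267,121),(171,145)),("A base",(284,193),(189,215)),("B cap",(436,134),(336,158)),("B base",(426,206),(331,228)),
 ("tl",(134,91),(42,115)),("bl",(143,206),(55,222)),("tr",(513,106),(414,130)),("br",(483,216),(396,235)),("drv top",(364,305),(262,324)),("block corner far left",(337,238),(254,257)),("stand cap",(192,206),(88,229))]:
    x,e=tri([(a,p),(b,q)]);print(n,x,round(e,4))
c={k:onz(a,p,.01)[:2] for k,p in dict(tl=(134,91),bl=(143,206),tr=(513,106),br=(483,216)).items()}
print(c)
E
```

```text
slotL [0.3693 0.1549 0.0585] 0.0017
slotR [ 0.7256 -0.1654  0.0638] 0.0008
A mid [0.5129 0.0385 0.0415] 0.0002
B mid [ 0.6259 -0.1246  0.037 ] 0.0011
A cap [0.5424 0.0791 0.0316] 0.0002
A base [0.4868 0.0082 0.0547] 0.0003
B cap [ 0.6613 -0.0982  0.0362] 0.0005
B base [ 0.5867 -0.1525  0.0478] 0.0011
tl [0.4667 0.2345 0.0154] 0.0001
bl [0.3544 0.1459 0.0388] 0.0029
tr [ 0.7533 -0.1611  0.0128] 0.0005
br [ 0.6304 -0.2526  0.0103] 0.0006
drv top [ 0.4492 -0.1439  0.1153] 0.0004
block corner far left [ 0.4728 -0.1047  0.0168] 0.0011
stand cap [0.4198 0.0903 0.0988] 0.0004
{'tl': array([0.4654, 0.2365]), 'bl': array([0.3363, 0.1487]), 'tr': array([ 0.7548, -0.1624]), 'br': array([ 0.6307, -0.2523])}
```

```bash
cat >> h.py <<'E'
LM=np.array([.547,-.007]);LY=np.deg2rad(36.1)
lx=np.array([np.cos(LY),np.sin(LY)]);ly=np.array([-lx[1],lx[0]])
def lane(x,y): return LM+x*lx+y*ly
def lay(p): d=np.array(p[:2])-LM;return d@lx,d@ly
def pose(g,phi,beta,s=1):
    """TCP pose for grasp point g, heading phi, tilt beta from down towards heading; degrees"""
    ph,b=np.deg2rad([phi,beta]);u=np.array([np.cos(ph),np.sin(ph),0])
    z=u*np.sin(b)-np.array([0,0,np.cos(b)]);y=s*np.array([-np.sin(ph),np.cos(ph),0])
    return np.array(g)+.019*z, R.from_matrix(np.c_[np.cross(y,z),y,z]).as_rotvec()
E
python3 - <<'E'
from h import *
print(lay((.4868,.0082)),lay((.5867,-.1525)),lay((.42,.09)))
for nm,base,ph in [("A",(.4868,.0082),51.9),("B",(.5867,-.1525),36)]:
    u=np.array([np.cos(np.deg2rad(ph)),np.sin(np.deg2rad(ph))])
    g=np.append(np.array(base)+.055*u,.036)
    for s in(1,-1):
        print(nm,s,"grasp",[b for b in range(-60,25,10) if ik(*pose(g,ph,b,s)) is not None])
for x,y in [(0,.02),(0,-.11),(0,-.05),(0,-.15)]:
  for s in(1,-1):
    for b in (20,30,40,50,60,70,80,90):
        ok=[ph for ph in range(-60,61,10) if ik(*pose(np.append(lane(x,y),.061),ph,b,s)) is not None]
        print((x,y),s,b,ok)
E
```

```text
(np.float64(-0.039685206378890656), np.float64(0.04775106694792128)) (np.float64(-0.05365087160415949), np.float64(-0.1409536234940911)) (np.float64(-0.04546266859177574), np.float64(0.15320295612198345))
A 1 grasp [-60, -50, -40, -30, -20, -10, 0, 10, 20]
A -1 grasp [-60, -50, -40, -30, -20, -10, 0, 10, 20]
B 1 grasp [-50, -40, -30, -20, -10, 0, 10, 20]
B -1 grasp [-50, -40, -30, -20, -10, 0, 10, 20]
(0, 0.02) 1 20 [-60, -50, -40, -30, -20, -10, 0, 10, 20, 30, 40, 50, 60]
(0, 0.02) 1 30 [-60, -50, -40, -30, -20, -10, 0, 10, 20, 30, 40, 50, 60]
(0, 0.02) 1 40 [-60, -50, -40, -30, -20, -10, 0, 10, 20, 30, 40, 50, 60]
(0, 0.02) 1 50 [-60, -50, -40, -30, -20, 20, 30, 40, 50, 60]
(0, 0.02) 1 60 [-60, -50, -40, -30, 30, 40, 50, 60]
(0, 0.02) 1 70 [-60, -50, -40, -30, 30, 40, 50, 60]
(0, 0.02) 1 80 [-60, -50, 40, 60]
(0, 0.02) 1 90 []
(0, 0.02) -1 20 [-60, -50, -40, -30, -20, -10, 0, 10, 20, 30, 40, 50, 60]
(0, 0.02) -1 30 [-60, -50, -40, -30, -20, -10, 0, 10, 20, 30, 40, 50, 60]
(0, 0.02) -1 40 [-60, -50, -40, -30, -20, -10, 0, 10, 20, 30, 40, 50, 60]
(0, 0.02) -1 50 [-60, -50, -40, -30, 
[... 2470 characters left out ...]
0, -50, -40, -30, -20, -10, 0, 10, 20, 30, 40, 50, 60]
(0, -0.15) 1 70 [-60, -50, -40, -30, -20, -10, 0, 10, 20, 30, 40, 50, 60]
(0, -0.15) 1 80 [-60, -50, 20, 30, 60]
(0, -0.15) 1 90 [60]
(0, -0.15) -1 20 [-60, -50, -40, -30, -20, -10, 0, 10, 20, 30, 40, 50, 60]
(0, -0.15) -1 30 [-60, -50, -40, -30, -20, -10, 0, 10, 20, 30, 40, 50, 60]
(0, -0.15) -1 40 [-60, -50, -40, -30, -20, -10, 0, 10, 20, 30, 40, 50, 60]
(0, -0.15) -1 50 [-60, -50, -40, -30, -20, -10, 0, 10, 20, 30, 40, 50, 60]
(0, -0.15) -1 60 [-60, -50, -40, -30, -20, -10, 0, 10, 20, 30, 40, 50, 60]
(0, -0.15) -1 70 [-60, -50, -40, -30, -20, -10, 0, 10, 20, 30, 40, 50, 60]
(0, -0.15) -1 80 [-60, -50, 20, 30, 60]
(0, -0.15) -1 90 [60]
```

```bash
cat >> h.py <<'E'
def stand(base,ph,b0,dst,phf=36,s=-1,L=.055):
    u=np.array([np.cos(np.deg2rad(ph)),np.sin(np.deg2rad(ph))])
    g=np.append(np.array(base)+L*u,.035)
    p,r=pose(g,ph,b0,s);z=R.from_rotvec(r).as_matrix()[:,2]
    movep(p-.13*z+np.array([0,0,.05]),r);move_l(p-.13*z,.3);move_l(p,.15);grab(40)
    st=get_state();print("grip",st["finger_gap"],st["grasp_force"])
    up=np.append(g[:2],.14);move_l(pose(up,ph,b0,s)[0],.2)
    top=np.append(lane(*dst),.14)
    for k in (1/3,2/3,1):
        move_l(*[(q:=pose(up+(top-up)*k,ph+(phf-ph)*k,b0+90*k,s))[0]],.12,rot=q[1])
    fin=pose(np.append(lane(*dst),L+.006+.008),phf,b0+90,s)[0];move_l(fin,.15)
    print("touch",move_l(fin-np.array([0,0,.014]),.03,until_force=4),get_state()["position"]-fin)
    let_go();z=R.from_rotvec(q[1]).as_matrix()[:,2];c=np.array(get_state()["position"])
    move_l(c-.1*z,.15);move_l(c-.1*z+np.array([0,0,.15]),.3)
    print(get_state()["clock"])
def chk():
    f=cam("side");return f,[(round(d["score"],2),d["centre"].round() if hasattr(d["centre"],'round') else d["centre"]) for d in tip_of("side","fallen_1")]
E
python3 - <<'E'
from h import *
print(chk()[1])
stand((.4868,.0082),51.9,-35,(-.005,.035))
f,r=chk();print(r);save(f,"a1")
cv2.imwrite("pics/a1.png",cv2.resize(f["img"][150:330,90:410,::-1],(800,450)))
E
```

```text
[(0.76, [243.7, 249.5]), (0.57, [324.9, 235.6])]
grip 0.648352034070999 41.08790338039398
touch True [ 0.0007 -0.0002 -0.0067]
14.025
[(0.79, [244.6, 242.3]), (0.7, [324.6, 232.7])]
```

View pics/a1.png

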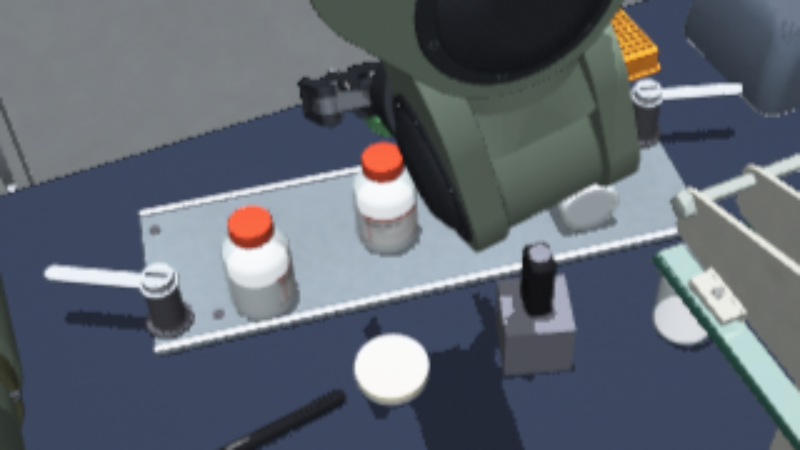

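Bottle A now stands at about (386,200) in the crop, and bottle B is unchanged at (585,205). Before doing B I'll check where the shelf's edge is.

```bash
python3 - <<'E'
from h import *
a=cam("scene");b=cam("side")
print("tip",tri([(a,(329,224)),(b,(354,252))]));print("rail ball",tri([(a,(341,198)),(b,(364,231))]))
for bt in (-45,-35):
  for phf in (36,20,5):
    q=ik(*pose(np.append(lane(0,-.11),.061),phf,bt+90,-1));print(bt,phf,q)
E
```

```text
tip (array([ 0.3743, -0.233 ,  0.2453]), np.float64(0.0011854939562011197))
rail ball (array([ 0.3887, -0.2412,  0.2844]), np.float64(0.0009540511274385426))
-45 36 [-0.5936  0.5659 -0.7219 -0.0464  0.7268  2.046 ]
-45 20 [-0.5345  0.5298 -0.9012 -0.4255  0.5783  2.4304]
-45 5 [-0.4424  0.5279 -1.0066 -0.6758  0.3653  2.7491]
-35 36 [-0.6561  0.6343 -0.7862 -0.2332  0.904   2.0452]
-35 20 [-0.5924  0.6357 -1.0029 -0.7668  0.7238  2.4743]
-35 5 [-0.4836  0.6781 -1.1236 -1.1077  0.4585  2.7887]
```

```bash
python3 - <<'E'
from h import *
print(chk()[1])
stand((.5867,-.1525),36,-45,(0,-.10),phf=0)
set_joints([-0.0875,0.2056,-0.2291,1.1361,0,2.3908]);sleep(.3)
f=cam("wrist");save(f,"w2")
for n in("standing","slot_left","driver","driver_block"):
    print(n,[(round(d["score"],2),d["centre"],onz(f,d["centre"],{"slot_left":.068}.get(n,.006))[:2]) for d in tip_of("wrist",n)])
print(get_state()["clock"])
E
```

```text
[(0.77, [326.0, 233.7]), (0.73, [244.5, 242.8]), (0.49, [196.2, 266.4])]Traceback (most recent call last):
  File "<stdin>", line 3, in <module>
  File "h.py", line 37, in stand
    movep(p-.13*z+np.array([0,0,.05]),r);move_l(p-.13*z,.3);move_l(p,.15);grab(40)
    ~~~~~^^^^^^^^^^^^^^^^^^^^^^^^^^^^^^^
host.MotionError: the arm cannot take that pose within its joint ranges
```

```bash
sed -i 's/movep(p-.13\*z+np.array(\[0,0,.05\]),r);move_l(p-.13\*z,.3);move_l(p,.15)/movep(p+np.array([0,0,.12]),r);move_l(p,.12)/' h.py; python3 - <<'E'
from h import *
u=lx;g=np.append(np.array((.5867,-.1525))+.055*u,.035)
for b in(-45,-40,-35,-30):
  print(b,[ik(pose(g,36,b,-1)[0]+np.array([0,0,h]),pose(g,36,b,-1)[1]) is not None for h in (0,.06,.12)],
   [ik(*pose(g+(np.append(lane(0,-.1),.14)-g)*k+[0,0,.105*(1-k)],36*(1-k),b+90*k,-1)) is not None for k in np.linspace(0,1,7)], ik(*pose(np.append(lane(0,-.1),.061),0,b+90,-1)))
E
```

```text
-45 [True, True, True] [True, True, True, True, True, True, True] [-0.3923  0.5269 -1.0463 -0.7483  0.2738  2.8569]
-40 [True, True, True] [True, True, True, True, True, True, True] [-0.4087  0.5987 -1.1111 -0.9691  0.3094  2.8701]
-35 [True, True, True] [True, True, True, True, True, True, True] [-0.4247  0.6956 -1.1659 -1.2062  0.3443  2.8878]
-30 [True, True, True] [True, True, True, True, True, True, True] [-0.4398  0.8155 -1.2076 -1.4551  0.3776  2.9105]
```

```bash
python3 - <<'E'
from h import *
stand((.5867,-.1525),36,-45,(0,-.10),phf=0)
set_joints([-0.0875,0.2056,-0.2291,1.1361,0,2.3908]);sleep(.3)
f=cam("wrist");save(f,"w2")
for n in("standing","slot_left","driver","driver_block"):
    print(n,[(round(d["score"],2),d["centre"],onz(f,d["centre"],{"slot_left":.068}.get(n,.006))[:2]) for d in tip_of("wrist",n)])
print(get_state()["clock"])
E
```

```text
grip 0.6448837350672133 42.25404381752014
touch True [ 0.0015 -0.0003 -0.0087]
23.55
standing [(0.59, [206.7, 184.5], array([0.4186, 0.0932]))]
slot_left [(0.79, [131.3, 197.6], array([0.3689, 0.1552])), (0.5, [391.0, 156.1], array([ 0.6028, -0.0615]))]
driver [(0.58, [344.9, 257.9], array([ 0.4529, -0.1417]))]
driver_block [(0.67, [342.0, 254.9], array([ 0.454 , -0.1347]))]
25.1333
```

View pics/w2.png

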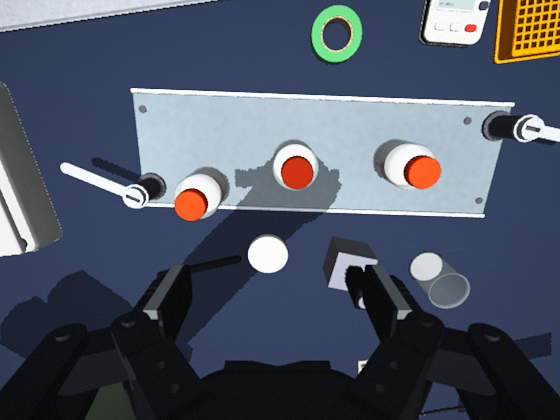

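All three bottles now stand, with caps at (191,205), (297,172) and (422,172). Next I'll measure the driver up close from two poses.

```bash
python3 - <<'E'
from h import *
import pickle
D=np.array([.450,-.143]);out=[]
for k,(yaw,d,z) in enumerate([(-54,.07,.24),(-90,.07,.24)]):
    y=np.deg2rad(yaw);x=np.array([-np.sin(y),np.cos(y)])
    movep(np.append(D+d*x,z),down(y));sleep(.3);f=cam("wrist");save(f,f"d{k}");out.append(f)
    for n in("driver","driver_block","blade_tip"):
        print(n,[(round(q["score"],2),q["centre"]) for q in tip_of("wrist",n)])
    print(proj(f,np.append(D,.118)))
pickle.dump(out,open("d.pkl","wb"))
a,b=[cv2.imread(f"pics/d{k}.png") for k in(0,1)]
cv2.imwrite("pics/dd.png",np.hstack([cv2.resize(i[150:350,180:380],(400,400)) for i in(a,b)]));print(get_state()["clock"])
E
```

```text
driver [(0.73, [275.8, 220.7])]
driver_block [(0.72, [273.1, 221.8]), (0.31, [207.4, 106.8])]
blade_tip []
[277.0594 266.4417]
driver [(0.39, [84.0, 39.0])]
driver_block [(0.79, [273.1, 218.7])]
blade_tip []
[276.2489 266.1836]
27.3417
```

View pics/dd.png

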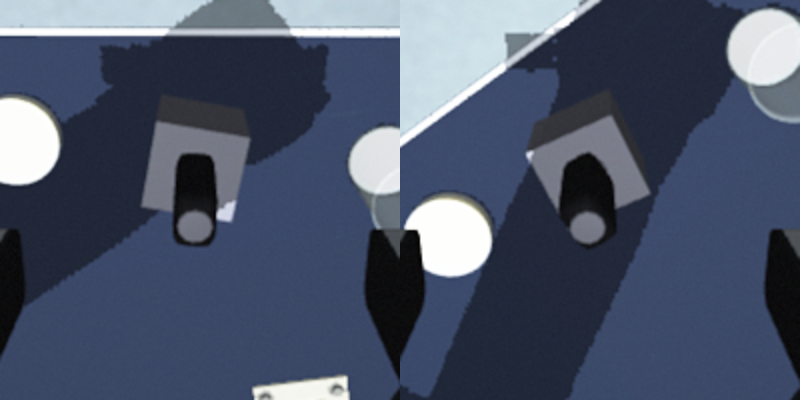

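The handle tops are at crop (195,226) and (588,228), and the block looks turned about 11° in the left crop. I'll fit the handle's position and yaw from its dark silhouette in both views.

```bash
python3 - <<'E'
from h import *
import pickle
from scipy.optimize import minimize
F=pickle.load(open("d.pkl","rb"));M=[]
for f in F:
    g=f["img"].max(2); m=(g<28).astype(np.uint8); 
    n,l,st,c=cv2.connectedComponentsWithStats(m[200:290,225:330])
    k=1+np.argmax(st[1:,4]);pts=np.argwhere(l==k)[:,::-1]+[225,200]
    h=cv2.convexHull(pts.astype(np.int32));a=np.zeros(g.shape,np.uint8);cv2.fillConvexPoly(a,h,1);M.append(a);print(st[k],g[235,240:310:6])
S=8
def hull(f,p,ztop,W=.030,D=.022):
    x,y,t=p;c,s=np.cos(t),np.sin(t);P=[]
    for z in(.056,ztop):
        for i in(-1,1):
            for j in(-1,1):
                for ca,cb in((1,.6),(.7,1)):
                    u,v=i*W/2*ca,j*D/2*cb;P.append(proj(f,[x+c*u-s*v,y+s*u+c*v,z]))
    return cv2.convexHull(np.array(P,np.float32))
def cost(p,fr=(0,1)):
    tot=0
    for k in fr:
        a=np.zeros((420*4,560*4),np.uint8);cv2.fillConvexPoly(a,((hull(F[k],p,.117)+.5)*4-.5).round().astype(np.int32),1)
        b=cv2.resize(M[k],None,fx=4,fy=4,interpolation=cv2.INTER_NEAREST);tot+=(a!=b)[760:1240,840:1360].sum()/16
    return tot
for t in range(0,180,15):
    r=minimize(cost,[.449,-.144,np.deg2rad(t)],method="Nelder-Mead",options=dict(initial_simplex=[[.449,-.144,np.deg2rad(t)],[.452,-.144,np.deg2rad(t)],[.449,-.141,np.deg2rad(t)],[.449,-.144,np.deg2rad(t+10)]],maxiter=80))
    print(t,r.x[:2],np.rad2deg(r.x[2]),r.fun)
E
```

```text
[ 42  27  21  45 568] [ 56  56  54 134 136  12  15  13 128 134 134 106]
[ 35  27  28  47 714] [108  52 134 136  15  10  12  20 137 136  61  59]
0 [ 0.4539 -0.1399] 32.81376208036708 372.125
15 [ 0.4544 -0.1399] 34.14892215154243 367.1875
30 [ 0.4541 -0.1401] 33.90799076086402 369.0
45 [ 0.4533 -0.1399] 32.12823793513748 372.4375
60 [ 0.454  -0.1398] 31.96862805384832 369.625
75 [ 0.4554 -0.1397] 35.59888859740074 373.875
90 [ 0.4546 -0.14  ] 36.63026937560335 370.0625
105 [ 0.455  -0.1397] 36.921250410033146 366.75
120 [ 0.4545 -0.1401] 34.26579866508316 373.3125
135 [ 0.4542 -0.1391] 132.4422284773302 658.625
150 [ 0.4553 -0.1393] 151.82723514951437 676.0
165 [ 0.4556 -0.1389] 165.5277162850018 682.125
```

```bash
python3 - <<'E'
from h import *
import pickle
F=pickle.load(open("d.pkl","rb"))
print("disc",tri([(F[0],(277.5,263)),(F[1],(274,264))]),[onz(f,p,.118) for f,p in zip(F,((277.5,263),(274,264)))])
# block top corners: crop px -> full
C0=[(158,120),(250,138),(141,207),(232,222)];C1=[(127,153),(212,115),(251,193),(0,0)]
for f,C in((F[0],C0),(F[1],C1)): 
    X=np.array([onz(f,(180+x/2,150+y/2),.055)[:2] for x,y in C]);print(X);
    print("centre",(X[1]+X[2])/2 if f is F[0] else (X[0]+X[2])/2, "yaw",np.rad2deg(np.arctan2(*(X[1]-X[0])[::-1])))
ov=[]
for k,f in enumerate(F):
    im=cv2.resize(f["img"][200:300,220:340,::-1],None,fx=3.33,fy=3.33,interpolation=cv2.INTER_NEAREST)
    im=np.clip(im.astype(float)*2.2,0,255).astype(np.uint8);ov.append(im)
cv2.imwrite("pics/dz.png",np.hstack(ov))
E
```

```text
disc (array([ 0.4538, -0.1407,  0.1196]), np.float64(0.00034741990548621863)) [array([ 0.4534, -0.1411,  0.118 ]), array([ 0.4524, -0.1408,  0.118 ])]
[[ 0.4684 -0.1038]
 [ 0.491  -0.1537]
 [ 0.4164 -0.1276]
 [ 0.4409 -0.1786]]
centre [ 0.4537 -0.1407] yaw -65.63177982600695
[[ 0.467  -0.1043]
 [ 0.4907 -0.1541]
 [ 0.441  -0.1782]
 [ 0.5563 -0.0384]]
centre [ 0.454  -0.1413] yaw -64.57865245714315
```

View pics/dz.png

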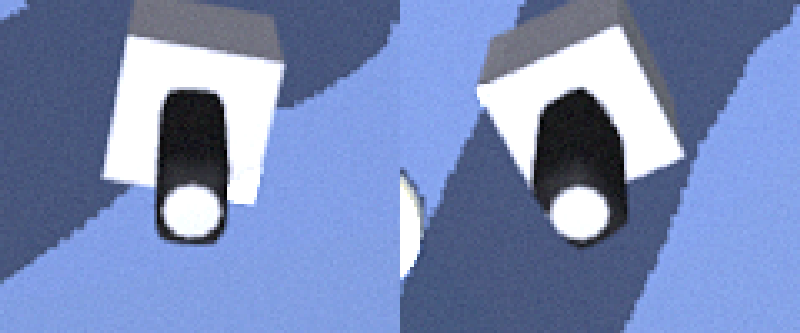

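The driver and block are centred at (0.4538,-0.1408). The handle's narrow side lies along the image x axis of the first view, so the closing line is at -54 to -55°. Grasping now.

```bash
python3 - <<'E'
from h import *
D=np.array([.4538,-.1408]);r=down(np.deg2rad(-55))
movep(np.append(D,.17),r);print(move_l(np.append(D,.071),.1,until_force=15));grab(80);sleep(.2)
s=get_state();print(s["finger_gap"],s["grasp_force"],s["position"],s["contact_force"])
move_l(np.append(D,.19),.1)
S=np.array([.3685,.1545]);r=down(np.deg2rad(36))
movep(np.append(S,.21),r);move_l(np.append(S,.155),.15);sleep(.4)
s=get_state();print(s["position"],s["finger_gap"],s["contact_force"],s["clock"])
f=cam("wrist");save(f,"t0");
for n in("blade_tip","slot_left","driver"):print(n,[(round(q["score"],2),q["centre"]) for q in tip_of("wrist",n)])
T=f["T"];R0=R.from_rotvec(s["eef_rot"]).as_matrix()
print("pred tip",proj(f,np.array(s["position"])+R0@[0,0,.066]),"pred slot",proj(f,np.append(S,.068)))
cv2.imwrite("pics/t0c.png",cv2.resize(f["img"][130:330,180:380,::-1],(600,600)))
E
```

```text
False
0.2493264198491611 78.19024801254272 [ 0.454  -0.1409  0.0713] [-0.5488  0.2604  5.4583]
[0.3688 0.1546 0.1555] 0.25389247503226187 [ 0.2375  0.1369 -0.7035] 33.3917
blade_tip [(0.83, [277.1, 221.8])]
slot_left [(0.84, [279.3, 212.9])]
driver [(0.63, [275.6, 220.6])]
pred tip [278.6582 221.9888] pred slot [278.0127 212.2103]
```

View pics/t0c.png

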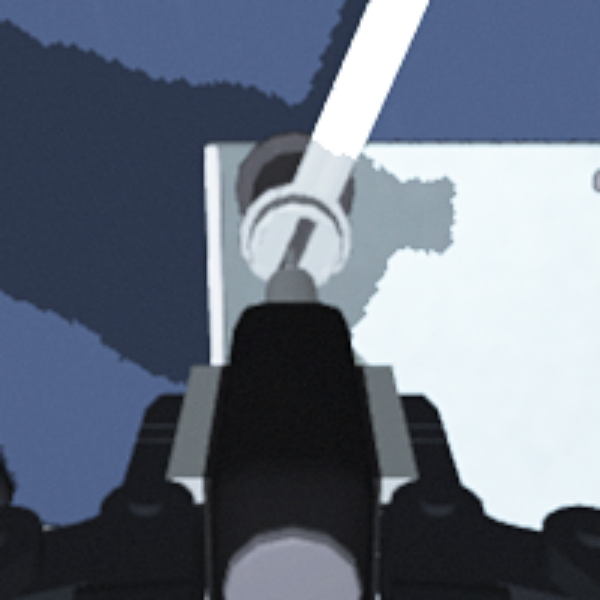

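The blade is just above the left slot, with the tip at crop (290,275) and the slot at (300,245). The wing and slot are already turned about 22° clockwise from the lane axis, so I'll compute the wing directions.

```bash
python3 - <<'E'
from h import *
import pickle
o=pickle.load(open("obs.pkl","rb"));a,b=o[0]["f"],o[1]["f"]
# left wing: axis at slot ; tip
for f,hd,tip in((a,(136,197),(65,167)),(b,(418,153),(488,168)),(b,(43,216),(2,200))):
    h=onz(f,hd,.068)[:2];t=onz(f,tip,.058)[:2];d=t-h;print(h,t,np.hypot(*d),np.rad2deg(np.arctan2(d[1],d[0])))
f=cam("wrist")
c=lambda x,y:(180+x/3,130+y/3)
p=onz(f,c(300,255),.058)[:2];q=onz(f,c(398,5),.058)[:2];print(np.rad2deg(np.arctan2(*(q-p)[::-1])))
p=onz(f,c(291,265),.068)[:2];q=onz(f,c(309,220),.068)[:2];print(np.rad2deg(np.arctan2(*(q-p)[::-1])))
print("slot",onz(f,(279.3,212.9),.068)[:2],"tip", onz(f,(277.1,221.8),.0895)[:2])
E
```

```text
[0.3731 0.1517] [0.3478 0.2416] 0.09334981807041477 105.74599305249956
[ 0.7253 -0.1628] [ 0.7676 -0.2489] 0.09599271622312212 -63.84589350953848
[0.3782 0.152 ] [0.3585 0.2065] 0.058014360624622396 109.94562698807317
105.98345041667048
105.51524855582996
slot [0.3692 0.1547] tip [0.3674 0.1541]
```

```bash
python3 - <<'E'
from h import *
S=np.array([.3692,.1548]);r=down(np.deg2rad(16))
move_l(np.append(S,.1405),.08,rot=r);sleep(.4)
s=get_state();f=cam("wrist")
for n in("blade_tip","slot_left"):print(n,[(round(q["score"],2),q["centre"]) for q in tip_of("wrist",n)])
print(s["position"],"pred tip",proj(f,np.array(s["position"])-[0,0,.066]),"pred slot",proj(f,np.append(S,.068)))
cv2.imwrite("pics/t1c.png",cv2.resize(f["img"][160:280,220:340,::-1],(600,600),interpolation=cv2.INTER_CUBIC))
E
```

```text
blade_tip [(0.69, [277.3, 220.5])]
slot_left [(0.76, [281.3, 220.0])]
[0.3693 0.1548 0.1406] pred tip [278.4829 221.4248] pred slot [278.2943 218.2556]
```

View pics/t1c.png

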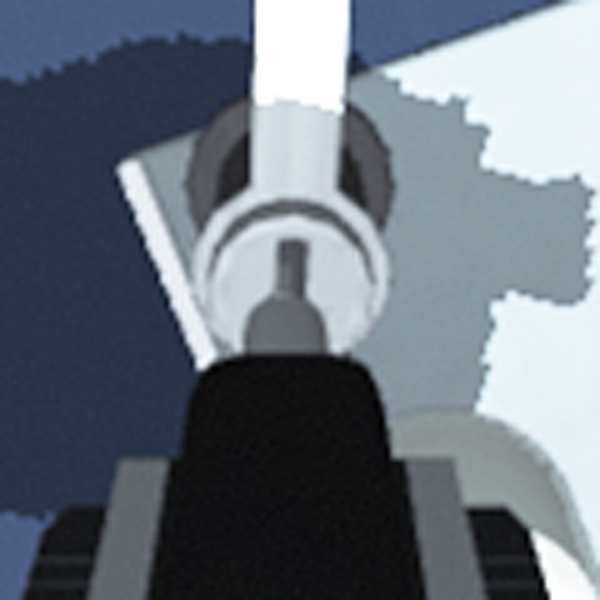

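The wing and slot are now vertical in the image, so the blade's angle matches. The head centre is at crop x=297 and the shank at 286, so I shift about 1.8 mm along tool +y and descend with force sensing.

```bash
cat >> h.py <<'E'
def insert(S,yaw,ztop):
    """try to seat the blade; small search across the slot. ztop: TCP z with blade on the head"""
    t=np.deg2rad(yaw);ty=np.array([np.cos(t),np.sin(t)]);r=down(t)
    for dv in (0,.001,-.001,.002,-.002):
        P=S+dv*ty;move_l(np.append(P,ztop+.004),.06,rot=r);sleep(.15)
        hit=move_l(np.append(P,ztop-.0055),.02,until_force=6);z=get_state()["position"][2];print(dv,hit,z,get_state()["contact_force"])
        if z<ztop-.004: return P
E
python3 - <<'E'
from h import *
t=np.deg2rad(16);S=np.array([.3693,.1548])+.0018*np.array([np.cos(t),np.sin(t)])-.001*np.array([-np.sin(t),np.cos(t)])
print(S,insert(S,16,.134),get_state()["clock"])
E
```

```text
0 False 0.12844805750232938 [-0.1257  0.3103 -0.711 ]
[0.3713 0.1543] [0.3713 0.1543] 35.7167
```

```bash
cat >> h.py <<'E'
def turn(P,y0,y1,z):
    for y in np.arange(y0-6,y1-.1,-6).tolist()+[y1]:
        move_l(np.append(P,z),.1,rot=down(np.deg2rad(y)));sleep(.06)
    sleep(.4);s=get_state();print("F",s["contact_force"],"M",s["wrist_torque"],s["position"],s["clock"])
E
python3 - <<'E'
from h import *
P=np.array([.3713,.1543]);print(get_state()["clock"])
turn(P,16,-57,.128)
f=cam("wrist")
c=f["img"][130:330,150:410,::-1]
cv2.imwrite("pics/t2c.png",cv2.resize(c,(780,600)))
E
```

```text
35.7167
F [-5.8073  1.4714  2.666 ] M [0.4079 1.5763 0.1425] [0.3698 0.1548 0.1278] 40.225
```

View pics/t2c.png

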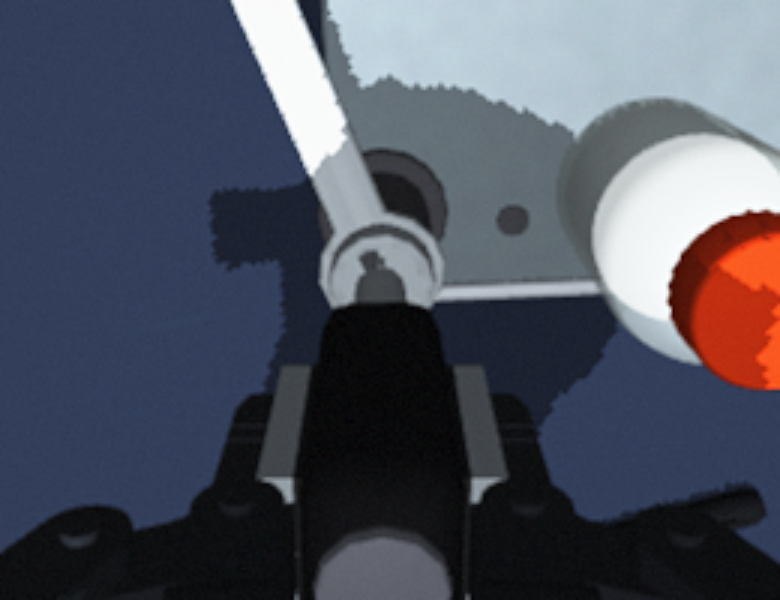

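The wing lags the blade by about 25° (wing from (380,230) to (265,0)), which is the play of the thin blade in the wide slot. I'll keep turning until the torque shows the stop.

```bash
cat >> h.py <<'E'
def turn_stop(P,y,ymin,z,tq=.35):
    while y>ymin:
        y-=4;move_l(np.append(P,z),.1,rot=down(np.deg2rad(y)));sleep(.1);m=get_state()["wrist_torque"][2];print(y,round(m,3),end=" ")
        if abs(m)>tq: break
    sleep(.3);print(get_state()["contact_force"],get_state()["position"],get_state()["clock"]);return y
def wing(f,hd,tip):
    h=onz(f,hd,.068)[:2];t=onz(f,tip,.058)[:2];d=t-h;return np.rad2deg(np.arctan2(d[1],d[0]))
E
python3 - <<'E'
from h import *
P=np.array([.3700,.1548])
turn_stop(P,-57,-93,.128)
f=cam("wrist")
cv2.imwrite("pics/t3c.png",cv2.resize(f["img"][130:330,150:410,::-1],(780,600)))
E
```

```text
-61 0.078 -65 0.131 -69 0.126 -73 0.05 -77 0.157 Traceback (most recent call last):
  File "<stdin>", line 3, in <module>
  File "h.py", line 63, in turn_stop
    y-=4;move_l(np.append(P,z),.1,rot=down(np.deg2rad(y)));sleep(.1);m=get_state()["wrist_torque"][2];print(y,round(m,3),end=" ")
         ~~~~~~^^^^^^^^^^^^^^^^^^^^^^^^^^^^^^^^^^^^^^^^^^^
host.MotionError: the arm cannot follow that straight line within its joint ranges
```

```bash
python3 - <<'E'
from h import *
f=cam("wrist");print(get_state()["q"],[(q["score"],q["centre"]) for q in tip_of("wrist","slot_left")])
cv2.imwrite("pics/t3c.png",cv2.resize(f["img"][130:330,150:410,::-1],(780,600)))
E
```

```text
[ 0.2118  0.1661 -0.707   0.6985  0.001   3.1237] [(0.64, [280.5, 227.7])]
```

View pics/t3c.png

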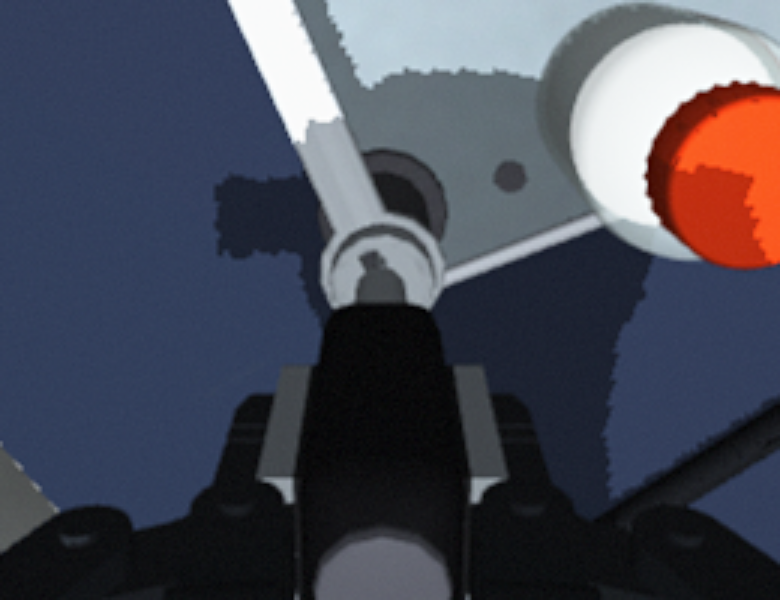

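```bash
python3 - <<'E'
from h import *
f=cam("wrist");c=lambda x,y:(150+x/3,130+y/3)
a=onz(f,c(358,225),.058)[:2];b=onz(f,c(246,5),.058)[:2];print(np.rad2deg(np.arctan2(*(b-a)[::-1])))
a=onz(f,c(445,280),.01)[:2];b=onz(f,c(595,218),.01)[:2];print("lip",np.rad2deg(np.arctan2(*(b-a)[::-1])))
print(get_state()["wrist_torque"])
E
```

```text
38.648087195284006
lip -52.65580458615584
[0.5063 1.3562 0.1344]
```

The wing is now at 38.6° against the lip at -52.7°, i.e. 91.3° from the lip with 90° being the stop. So the left gate is at about 1.55 rad, which is home. I'll back off the play, lift out, and go to the right slot.

```bash
python3 - <<'E'
from h import *
P=np.array([.3700,.1548])
move_l(np.append(P,.1285),.1,rot=down(np.deg2rad(-62)));sleep(.1);s=get_state();print(s["contact_force"],s["wrist_torque"])
move_l(np.append(P,.21),.12)
S=np.array([.7256,-.1660]);r=down(np.deg2rad(26))
movep(np.append(S,.21),r);move_l(np.append(S,.1405),.12);sleep(.4)
s=get_state();f=cam("wrist")
for n in("blade_tip","slot_right"):print(n,[(round(q["score"],2),q["centre"]) for q in tip_of("wrist",n)])
print(s["position"],"pred tip",proj(f,np.array(s["position"])-[0,0,.066]),"pred slot",proj(f,np.append(S,.068)),s["clock"])
cv2.imwrite("pics/t4c.png",cv2.resize(f["img"][160:280,220:340,::-1],(600,600),interpolation=cv2.INTER_CUBIC))
E
```

```text
[-0.6622  1.3002 -1.5139] [0.3551 0.3491 0.0256]
blade_tip [(0.97, [278.9, 220.2])]
slot_right [(0.87, [277.5, 223.5])]
[ 0.7258 -0.1661  0.1409] pred tip [278.5698 221.6654] pred slot [278.3662 218.1767] 46.45
```

View pics/t4c.png

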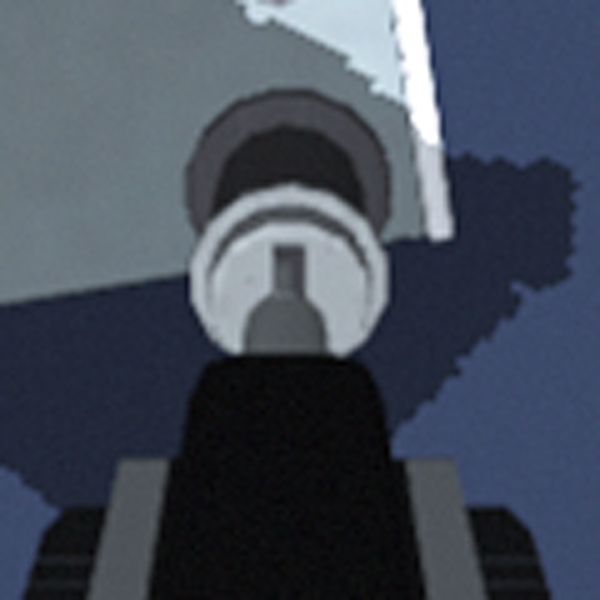

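The blade lines up with the right slot (slot at x=289, shank at 287), and the angle matches too. I shift about 2 mm along -tool x, insert and turn.

```bash
python3 - <<'E'
from h import *
S=np.array([.7258,-.1661])-.002*np.array([-.438,.899])+.0003*np.array([.9,.44])
P=insert(S,26,.134)
if P is not None:
    turn(P,26,-70,.128)
    turn_stop(P,-70,-82,.128)
    f=cam("wrist");save(f,"t5");cv2.imwrite("pics/t5c.png",cv2.resize(f["img"][60:330,110:450,::-1],(756,600)))
E
```

```text
0 False 0.12840181836445205 [-0.0257 -0.8355 -0.992 ]
F [-5.9587  1.4733  3.5312] M [0.5374 1.5858 0.1412] [ 0.7263 -0.1671  0.1279] 53.4
-74 0.063 -78 0.131 -82 0.259 [-5.7375  1.4967  3.2239] [ 0.7263 -0.1669  0.128 ] 54.75
```

View pics/t5c.png

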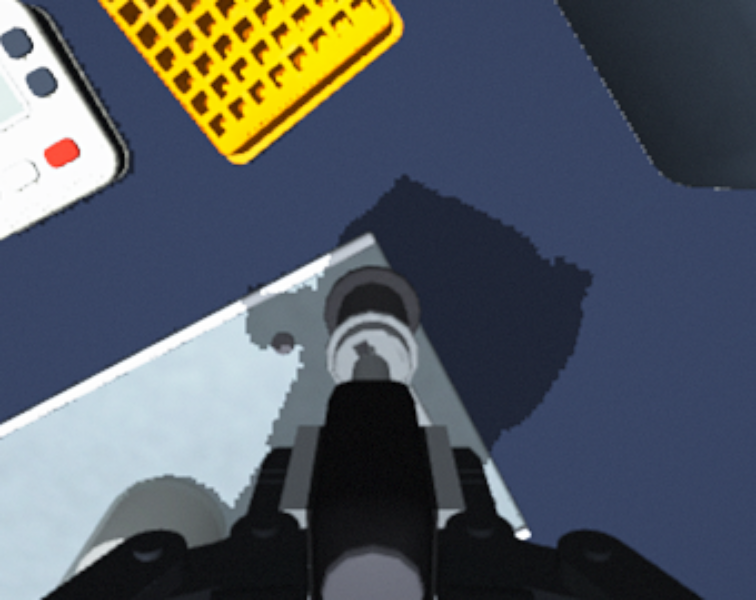

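```bash
python3 - <<'E'
from h import *
P=np.array([.7263,-.1669]);
y=turn_stop(P,-82,-89,.128,.3);print(get_state()["wrist_torque"])
move_l(np.append(P,.1285),.1,rot=down(np.deg2rad(-70)));sleep(.1)
move_l(np.append(P,.21),.12)
movep((.55,-.0,.30),down(np.deg2rad(-54)));sleep(.3)
f=cam("wrist");save(f,"w3");print(get_state()["clock"])
E
```

```text
-86 0.23 -90 0.366 [-3.9344  3.8329  1.9585] [ 0.7264 -0.1663  0.1279] 55.8
[1.0767 0.98   0.3349]
58.5917
```

View pics/w3.png

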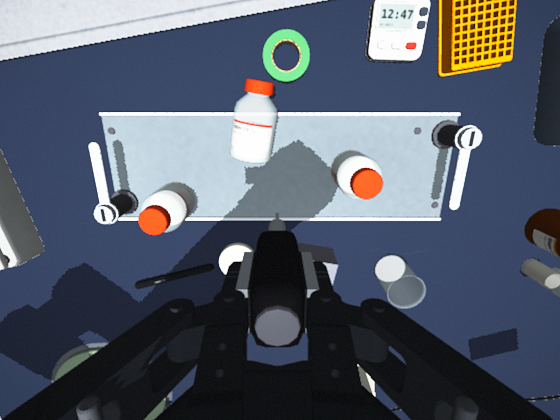

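Both gates now lie across the lane ends (left wing (105,213) to (94,147), right wing (467,138) to (456,205)). Bottle A has been knocked over, with its cap at (259,87) and base at (253,160). I'll put the driver back first, then stand it up again.

```bash
python3 - <<'E'
from h import *
f=cam("wrist")
print("L",wing(f,(105,213),(94,147)),"R",wing(f,(467,138),(456,205))+180)
for p,q in(((100,112),(108,218)),((460,113),(441,219))):
    a=onz(f,p,.01)[:2];b=onz(f,q,.01)[:2];print(np.rad2deg(np.arctan2(*(a-b)[::-1])))
D=np.array([.4538,-.1408])
movep(np.append(D,.20),down(np.deg2rad(-55)));move_l(np.append(D,.135),.1);sleep(.2)
h=move_l(np.append(D,.071),.05,until_force=12);s=get_state();print(h,s["position"],s["contact_force"],s["clock"])
E
```

```text
L 38.56993283251863 R 41.87432989932606
29.793993813295035
36.345704168318356
False [ 0.4536 -0.1407  0.0713] [-2.6162  0.827   3.1321] 61.8833
```

```bash
python3 - <<'E'
from h import *
let_go();D=np.array(get_state()["position"]);move_l(D+[0,0,.12],.15)
S=lane(.05,-.235);movep(np.append(lane(.07,-.20),.26),down(np.deg2rad(-54)));sleep(.3)
f=cam("wrist");save(f,"r1")
im=f["img"][60:260,180:380,::-1];a=cv2.resize(im,(400,400))
print(proj(f,np.append(S,.068)))
S=lane(-.05,.235);movep(np.append(lane(-.03,.235),.26),down(np.deg2rad(-54)));sleep(.3)
g=cam("wrist");save(g,"r2");print(proj(g,np.append(S,.068)),get_state()["clock"])
cv2.imwrite("pics/r.png",np.hstack([a,cv2.resize(g["img"][60:260,180:380,::-1],(400,400))]))
import pickle;pickle.dump((f,g),open("r.pkl","wb"))
E
```

```text
[306.6028 197.0397]
[276.3837 197.8508] 66.8917
```

View pics/r.png

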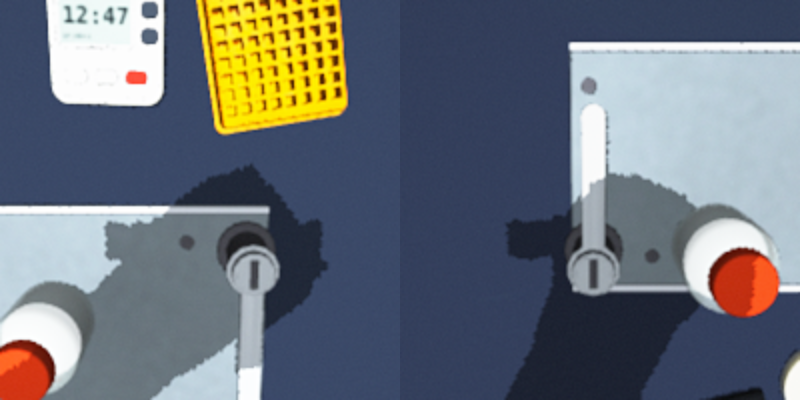

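Both slots and wings lie across the lane ends: the right slot is at (254,275) and vertical, the left at (593,270). I'm past the picture limit, so from here on I use only numbers: re-measure bottle A with the networks and the red cap colour.

```bash
python3 - <<'E'
from h import *
import pickle
f,g=pickle.load(open("r.pkl","rb"))
for F,p,q in((f,(306.5,210),(304.5,257.5)),(g,(276.5,175),(276.5,115))):
    a=onz(F,p,.058)[:2];b=onz(F,q,.058)[:2];print("wing",np.rad2deg(np.arctan2(*(b-a)[::-1])))
V=[]
for pos in [(.50,.03,.28),(.60,-.05,.28)]:
    movep(pos,down(np.deg2rad(-52)));sleep(.3);f=cam("wrist");V.append(f)
    hsv=cv2.cvtColor(f["img"],cv2.COLOR_RGB2HSV);m=(((hsv[...,0]<8)|(hsv[...,0]>174))&(hsv[...,1]>170)&(hsv[...,2]>90)).astype(np.uint8)
    n,l,st,c=cv2.connectedComponentsWithStats(m);print("caps",[(c[i].round(1),onz(f,c[i],.034)[:2]) for i in range(1,n) if st[i,4]>150])
    for nm in("fallen_1","standing"):
        print(nm,[(round(d["score"],2),d["centre"],onz(f,d["centre"],.02)[:2]) for d in tip_of("wrist",nm)])
    for d in silhouettes("wrist","fallen_1"):
        ys,xs=np.nonzero(d["mask"]);pts=np.c_[xs,ys].astype(float);mu=pts.mean(0);w,v=np.linalg.eigh(np.cov(pts.T));t=(pts-mu)@v[:,1]
        e=[mu+v[:,1]*k for k in(t.min(),t.max())];print("sil",round(d["score"],2),mu.round(1),[x.round(1) for x in e],[onz(f,x,.034)[:2] for x in e])
print(get_state()["clock"])
E
```

```text
wing -144.49248982937655
wing 35.971363390669026
caps [(array([309.4,  65. ]), array([0.6237, 0.0793])), (array([415.6, 168. ]), array([ 0.6156, -0.1097])), (array([196.8, 199.4]), array([0.4022, 0.0926]))]
fallen_1 [(0.81, [295.2, 143.8], array([0.5415, 0.0329])), (0.65, [391.8, 157.4], array([ 0.6078, -0.0808])), (0.33, [206.4, 187.6], array([0.419, 0.092]))]
standing [(0.81, [207.7, 186.3], array([0.4216, 0.0916]))]
sil 0.92 [406.6 164.6] [array([439.9, 176.3]), array([374.6, 153.4])] [array([ 0.6278, -0.1431]), array([ 0.5961, -0.0539])]
caps [(array([206.2,  92.8]), array([0.6229, 0.0779])), (array([309. , 198.1]), array([ 0.5977, -0.1065])), (array([ 93. , 222.6]), array([0.3847, 0.1076]))]
fallen_1 [(0.78, [297.8, 180.8], array([ 0.6049, -0.0821])), (0.68, [198.6, 165.8], array([0.538 , 0.0371]))]
standing [(0.97, [123.0, 200.0], array([0.4317, 0.0941])), (0.51, [266.0, 271.9], array([ 0.4644, -0.1344]))]
sil 0.92 [198.9 130.2] [array([203. ,  84.7]), array([195.3, 170.8])] [array([0.6281, 0.0861]), array([0.534 , 0.0356])]
sil 0.57 [305.1 187.5] [array([295.9, 161.7]), array([314.1, 213. ])] [array([ 0.6252, -0.0611]), array([ 0.5855, -0.1258])]
69.2167
```

The gates measure -144.5° and 36.0°, so both are on their stops. Bottle A's base is at about (0.542,0.036), heading 27.5°, resting on the far lip and so tilted about 4°. Standing it up again.

```bash
sed -e 's/L=.055):/L=.055,gz=.035,turn=90):/;s/L\*u,.035)/L*u,gz)/;s/90\*k/turn*k/;s/b0+90/b0+turn/' -i h.py; python3 - <<'E'
from h import *
stand((.542,.036),27.5,-35,(-.005,.035),L=.048,gz=.037,turn=86)
V=[]
for pos in [(.50,.03,.28),(.60,-.05,.28)]:
    movep(pos,down(np.deg2rad(-52)));sleep(.3);f=cam("wrist");V.append(f)
    hsv=cv2.cvtColor(f["img"],cv2.COLOR_RGB2HSV);m=(((hsv[...,0]<8)|(hsv[...,0]>174))&(hsv[...,1]>170)&(hsv[...,2]>90)).astype(np.uint8)
    n,l,st,c=cv2.connectedComponentsWithStats(m);cc=[c[i] for i in range(1,n) if st[i,4]>150];print("caps",[(p.round(1),lay(onz(f,p,.097))) for p in cc])
    for nm in("standing","driver","tape","beaker","dish"):
        print(nm,[(round(d["score"],2),np.round(d["centre"]),lay(onz(f,d["centre"],.006)),onz(f,d["centre"],.006)[:2]) for d in tip_of("wrist",nm)])
print(get_state()["clock"])
E
```

```text
grip 0.6464556468880546 41.656370759010315
touch True [ 0.0012 -0.0002 -0.0086]
77.15
caps [(array([413.4, 165.3]), (np.float64(0.0069814001025059495), np.float64(-0.09174287179466631))), (array([298.4, 172.4]), (np.float64(-0.004828025783408068), np.float64(0.03367715195146958)))]
standing [(0.97, array([210., 183.]), (np.float64(-0.04258633666101807), np.float64(0.15226873282453837)), array([0.4229, 0.0909]))]
driver [(0.7, array([345., 255.]), (np.float64(-0.15177570869673904), np.float64(-0.05241182570912173)), array([ 0.4552, -0.1388]))]
tape [(0.55, array([335.,  33.]), (np.float64(0.15087057916156227), np.float64(-0.009182458000483725)), array([0.6743, 0.0745])), (0.43, array([316., 156.]), (np.float64(0.0008014498807303328), np.float64(0.0029913359718350178)), array([ 0.5459, -0.0041])), (0.16, array([426., 265.]), (np.float64(-0.16506335860475585), np.float64(-0.18216117388859507)), array([ 0.521 , -0.2514]))]
beaker [(0.9, array([424., 267.]), (np.float64(-0.1676427512978455), np.float64(-0.17901793035769267)), array([ 0.517 , -0.2504])), (0.26, array([340., 257.]), (np.flo
[... 382 characters left out ...]
.15783036364509456)), array([0.4197, 0.0955]))]
driver [(0.88, array([265., 272.]), (np.float64(-0.15125653618159582), np.float64(-0.051982330187622196)), array([ 0.4554, -0.1381])), (0.31, array([127., 201.]), (np.float64(-0.03996383476337101), np.float64(0.1512709445989952)), array([0.4256, 0.0917]))]
tape [(0.93, array([236.,  63.]), (np.float64(0.14929425718716485), np.float64(-0.008791536933043851)), array([0.6728, 0.0739]))]
beaker [(0.9, array([346., 283.]), (np.float64(-0.1661996308327715), np.float64(-0.1822916851293443)), array([ 0.5201, -0.2522]))]
dish [(0.95, array([192., 269.]), (np.float64(-0.14869183601861685), np.float64(0.062634320276883)), array([ 0.39 , -0.044]))]
79.7667
```

```bash
python3 - <<'E'
from h import *
def caps(f,z=.097):
    hsv=cv2.cvtColor(f["img"],cv2.COLOR_RGB2HSV);m=(((hsv[...,0]<10)|(hsv[...,0]>172))&(hsv[...,1]>150)&(hsv[...,2]>45)).astype(np.uint8)
    n,l,st,c=cv2.connectedComponentsWithStats(m);return [(c[i].round(1),st[i,4],np.round(lay(onz(f,c[i],z)),4)) for i in range(1,n) if st[i,4]>60]
f=cam("wrist");print(caps(f))
D=np.array([.450,-.143])
for k,(yaw,d,z) in enumerate([(-54,.07,.24),(-90,.07,.24)]):
    y=np.deg2rad(yaw);x=np.array([-np.sin(y),np.cos(y)])
    movep(np.append(D+d*x,z),down(y));sleep(.3);g=cam("wrist")
    im=g["img"][240:285,255:300];m=(im.min(2)>70)&(im.max(2)-im.min(2)<25)
    n,l,st,c=cv2.connectedComponentsWithStats(m.astype(np.uint8));print([(c[i]+[255,240],st[i,4]) for i in range(1,n) if st[i,4]>20])
movep((.47,.06,.30),down(np.deg2rad(-52)));sleep(.3);f=cam("wrist");print(caps(f));print(get_state()["clock"])
f=cam("side");print([(c[0],c[1]) for c in caps(f)])
E
```

```text
[(array([188.6, 199. ]), np.int32(815), array([-0.0046,  0.0337])), (array([308.3, 198. ]), np.int32(775), array([ 0.0011, -0.1023])), (array([ 87.3, 228.3]), np.int32(872), array([-0.0448,  0.1545])), (array([554.5, 323.1]), np.int32(87), array([-0.16  , -0.4388]))]
[(array([260.5707, 247.1739]), np.int32(184)), (array([292.1285, 248.5531]), np.int32(179)), (array([276.9061, 263.0704]), np.int32(213))]
[(array([257.5263, 246.1842]), np.int32(76)), (array([292.9795, 245.4521]), np.int32(146)), (array([273.9907, 263.1302]), np.int32(215))]
[(array([495.4,  26.7]), np.int32(61), array([ 0.1412, -0.1176])), (array([450.6, 163.5]), np.int32(878), array([ 0.0013, -0.1024])), (array([333.4, 165.1]), np.int32(758), array([-0.0048,  0.0335])), (array([229.4, 195.4]), np.int32(720), array([-0.0452,  0.1549]))]
82.875
[(array([15.9, 74.6]), np.int32(204)), (array([19. , 99.4]), np.int32(465)), (array([303.3, 200.4]), np.int32(188)), (array([537.4, 224.5]), np.int32(1309)), (array([243.6, 214.5]), np.int32(200)), (array([189.6, 240.5]), np.int32(227))]
```

All three caps triangulate consistently at 97 mm, so the bottles stand upright. The driver top is back at its original pixels, the gates are closed, and the hand is clear.

```bash
python3 -c "
from cell import *
print(sign_off())"
```

```text
the job is handed in; nothing more can be done
None
```

I handed the job in at about 83 s on the robot's clock: all three bottles present are standing (bottle A was found knocked over and stood up again), both gates are turned to their stops and the driver is back in its block, but I viewed 17 pictures, over the limit of 14.

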